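Lock the hook bracket on the slotted upright and hang the scraper

TASK

Fit the aluminium hook bracket to the slotted upright: put both of its rear tabs through the two slots and push it straight down until it snaps past the roller catch and sits fully home. Then hang the scraper by the eye in its handle on the bracket's upturned hook, and let it hang there. Do not disturb the concrete samples or the cup.

Things in the scene. Friction and masses are not known exactly. Their poses are not given: they have to be found in the camera images.
- upright: Grey slotted steel post on a base plate fixed to the bench. Origin: under the base plate (150 x 110 x 10 mm, 60 mm of it before the origin, 90 behind), below the post's front face; its front looks along own -x (towards the robot), z up. Post: plate 60 wide (y), 6 thick (x 0 to 6), top at z 253; 4 mm sides at |y| 30 to 34 run back to x 16.
- home (a point): Point of the upright where the bracket's origin lies when the bracket is locked: on the front face, centre line, 135 mm above the bench. Axes as the upright's; the locked bracket has the same axes.
- slot_lower (a point): Middle of the mouth of the lower through slot in the post's front face: 14 mm wide, 31 mm high (z 165 to 196 mm above the bench). The back of the post is open.
- slot_upper (a point): The same for the upper slot (z 209 to 240 mm).
- catch (a point): Roller catch on the post's front, below the slots: this point is midway between two white rollers, 10 mm in diameter, 18 long along x, side by side in y with 10 mm clear between them; each is sprung and gives up to 6 mm outwards. It lies 12 mm before the front face, 149.5 mm above the bench. Dark cheeks at |y| 19 to 25 mm, z 127 to 155 mm.
- bracket: Loose cast aluminium hook bracket, about 0.34 kg, standing on its foot flange. Origin: centre of its rear face at underside level. Own +x to the tabs, -x along the hook arm, z up. In mm: flange x -138 to -32, 44 wide, 5 thick; end plate x -6 to 0, 36 wide, z 24 to 84; rear web x -26 to 0, 8 thick, to z 84; hook arm x -150 to -106, 8 wide, z 30 to 42, with an upturned tip.
- web_grip (a point): Place to grip the bracket from above, across its web: 8 mm thick in y, x -108 to -24 and up to z 50 mm in the bracket's frame; this point is at x -75, z 36. The centre of mass is near x -52.
- tab_lower (a point): Middle of the rear face of the lower tab (8 mm wide, reaching 16 mm behind the end plate): a neck 8 high with underside at bracket z 30, and at x 8 to 16 a lip hanging 15 below the neck's underside. The tabs pass level into the slots with the bracket 15 to 23 mm above home (19 is the middle); lowered, the lips catch behind the post; the necks stop on the slots' lower edges.
- tab_upper (a point): The same point of the upper tab, which is 44 mm higher.
- spear (a point): Lowest edge of the diamond-section spear under the rear web (x -22 to -2, 15.6 wide, z 1 to 16.6 mm in the bracket's frame). Hooked and let go, the bracket rests with the spear on the rollers about 10 mm above home; a push of roughly 10 to 20 N down on the press pad (stiffest about 6 mm above home) drives it through and it snaps home.
- press_pad (a point): Middle of the flat top of the bracket's rear web (26 x 8 mm, at bracket x -13, z 84 mm): the place to push down.
- hook_tip (a point): Top centre of the bracket's upturned hook tip (8 x 8 mm, at bracket x -146, z 62; it stands 20 mm above the arm's top edge).
- scraper: Loose steel scraper with a dark wooden handle, about 0.15 kg, lying flat. Origin: underside, centre of its eye; own -x runs along the handle to the blade. Ring 58 mm outside, hole 36 mm, 6 thick; handle x -94 to -38, 20 wide, 12 thick; blade x -127 to -93, 45 wide, 4 thick; centre of mass near x -48. Let go with the hook tip through its eye it tips over and hangs blade down, swinging a moment against the flange.
- eye (a point): Centre of the scraper's eye, at half the ring's thickness (3 mm above the scraper's underside).
- cube: Bystander: concrete sample cube, 71 mm. Origin: centre of its underside.
- core: Bystander: concrete core, 50 mm across, 60 mm tall, standing. Origin: centre of its underside.
- cup: Bystander: white plastic cup, 80 mm across, 70 mm tall. Origin: centre of its underside.
Things that resemble listed ones, but are neither listed nor needed, are in the scene too. There is more than one size of the scraper; the job needs the larger.

How it is judged:
On the way, in this order (a step that is already met when the one before it is completed fails the run):
1. the bracket is hooked in both slots and locked fully home (z of bracket in the frame of home between -0.005 and 0.004 m and x of bracket in the frame of home between -0.006 and 0.006 m and y of bracket in the frame of home between -0.008 and 0.008 m and angle between the z axis of bracket and the z axis of home, either way round below 0.1 rad and angle between the x axis of bracket and the x axis of home, either way round below 0.15 rad), for 0.2 s.
2. the scraper hangs by its eye on the hook arm (x of eye in the frame of bracket between -0.16 and -0.095 m and y of eye in the frame of bracket between -0.022 and 0.022 m and z of eye in the frame of bracket between 0.005 and 0.045 m and angle between scraper's own x axis and vertical below 0.6 rad and linear speed of scraper below 0.1 m/s and angular speed of scraper below 1.5 rad/s), for 0.2 s.
At the end, for the whole second after the job is handed in: Bracket locked: origin within 4 mm above (5 below) home, 6 mm in depth, 8 mm sideways, tilt under 0.10, turn under 0.15 rad. Scraper at most swaying a little, hook arm through its eye: eye centre at bracket x -160 to -95, |y| under 22, z 5 to 45 mm; its length within 0.6 rad of vertical (all of step 1 and all of step 2 and linear speed of bracket below 0.02 m/s); the robot touches nothing.
It fails at once if the cube is moved by more than 30 mm (distance of cube from where it was at the start of the episode above 0.03 m).
It fails at once if the core is moved by more than 30 mm (distance of core from where it was at the start of the episode above 0.03 m).
It fails at once if the cup is moved by more than 30 mm (distance of cup from where it was at the start of the episode above 0.03 m).
It also fails if it takes over 69 s, if anything falls off the work surface, if the arm or the gripper's body presses on something with over 40 N, if the wrist force passes 120 N, or if a joint passes its speed limit or range.

ROBOT

A 6-joint arm with a two-finger parallel gripper is mounted at the origin on the work surface. World frame = base frame: x ahead of the robot, y to its left, z up, the work surface at z = 0. Lengths are in m, angles in rad, forces in N, time in s.
With the tool pointing down it reaches from about 0.35 to 0.975 m from the base axis. Payload 4.9 kg.
Tool frame: the origin (TCP) lies between the finger pads; the fingertips stand 19 mm ahead of it and the grasp point (between the pads) is the TCP; z points along the fingers, y is the line along which they close (so a half turn about z gives the same grasp; the last joint's range is limited). The gripper opens to 85 mm and grips with 20 to 120 N. Pads are 22 mm wide; open, the fingers measure 114 mm over their backs; the gripper's body (76 mm by 85 mm) begins 54 mm behind the grasp point. The pads swing forward as they close: fully open they stand 13 mm farther back than shut.
Start: joints at [-1.277, 0.053, 1.613, -0, 1.476, -0.119], TCP at [0.251, -0.572, 0.25] pointing down, gripper open.
Joint ranges: [-3.01, 3.01], [-1.01, 2.22], [0.06, 2.58], [-1.02, 4.17], [0.09, 2.62], [-3.14, 3.14]. Speed limits (rad/s): [2.57, 2.57, 3.14, 3.14, 3.14, 3.14].

INTERFACE

Orientations are given as a rotation vector (axis times angle).
In Python, from station import ctrl gives the robot as it stands. The module is installed in compiled form; this text tells all that it offers.
- The arm moves only by the tool servo_tool, never from a script. Its argument "increments" is a list that holds one entry, the list of rows, each a list of 5 numbers: the finger opening in cm, from 0 to 8.54, then the shift along the tool's x, y, z in cm, then the turn about the tool's z in degrees. A call has 1 to 5 rows; each row is the pose to reach, as a shift and turn from the pose commanded when the call began, along the tool's axes at that moment; what a row does not reach only later rows make up. A row lasts 1/10 s, in which the tool goes at most 50 mm and 8.59 degrees, less where a joint would pass 70% of its speed; a pose out of reach is approached as far as the arm can. A call with a gripper value outside its range is refused whole. The fingers move at their own pace and stop on an object; "newtons" is the grip in N (left out, the last holds). Time passes only in rows, so rows that repeat a pose let the fingers close. It gives the time, the measured TCP pose, the force, the opening and the grip force at its end, in the units of the state.
- ctrl.get_obs(): the state, without advancing time (a new reading comes with each control period).
- ctrl.get_image(name): name is "side" or "top"; returns a dict with "img" (384x512x3 uint8, red, green, blue), "fx", "fy", "cx", "cy" (pixels), "rvec" (rotation vector, rad) and "tvec" (3), from world to camera coordinates, as OpenCV has them. Camera axes: x right, y down, z forward; pixel columns grow to the right and rows downward; lengths in m; the calibration is good to about 2 mm. A picture is of the moment at which its call begins. There is no depth.
- ctrl.finish_job(): hands the job in; it is judged then, once.
The state is a dict: "t": time; "q": joint angles; "dq": joint speeds; "effort": joint torques, N m; "tool_pos": TCP position; "tool_rot": TCP orientation; "contact_force": force on the tool from outside, world axes, zero at the start; "wrist_torque": the same for the moment, N m; "opening": finger opening in m; "grip_force": force on a finger pad.
Only numpy, scipy, OpenCV 4.12 (cv2) and the standard library are available. Lean on these libraries where they do the work, as an engineer would, in place of code of your own. Each camera call takes 0.05 s, during which the arm holds its last target. There are 200 camera calls.

## Working session

There is one attempt and no reset: what is moved stays moved. The work goes in short steps, Python scripts to look and compute and a tool call to move; the robot and the scene stay as the last step left them, time stands still between calls to the robot, and variables do not carry over. Pictures are saved under pics/ and viewed, at most 10 in all, crops included, and the job is handed in when it is done.

Besides the shell and the picture viewer there is one more tool, called after "Request:" as name(argument=value, ...) on one line, values as JSON. servo_tool: Moves the arm, as the interface text tells. Its arguments: {"type":"object","properties":{"increments":{"type":"array"},"newtons":{"type":"number"}},"required":["increments"]}

```bash
mkdir -p pics; python3 - <<'E'
from station import ctrl
import cv2,numpy as np,pickle
d={}
for n in("side","top"):
    i=ctrl.get_image(n); d[n]=i; cv2.imwrite(f"pics/{n}0.png",cv2.resize(i["img"][:,:,::-1],(768,576)))
    R=cv2.Rodrigues(np.array(i["rvec"]))[0]; print(n,i["fx"],i["fy"],i["cx"],i["cy"],"pos",-R.T@np.array(i["tvec"]).ravel(),R.round(2).tolist())
pickle.dump(d,open("d0.pkl","wb"))
o=ctrl.get_obs();print(o)
E
```

```text
side 401.1678386492238 401.1678386492238 257.877430476204 191.95323176570656 pos [0.24970963 0.62396434 0.69715097] [[-0.89, -0.46, 0.02], [-0.28, 0.52, -0.81], [0.36, -0.72, -0.59]]
top 359.1059051722173 359.1059051722173 252.95758858532747 191.52076618985885 pos [ 0.40443522 -0.05150169  1.2293801 ] [[0.01, -1.0, -0.02], [-0.98, -0.01, -0.18], [0.18, 0.02, -0.98]]
{'t': 0.1, 'q': array([-1.27697845e+00,  5.33296178e-02,  1.61419093e+00, -2.39976707e-05,
        1.47598919e+00, -1.19016153e-01]), 'dq': array([ 1.36923156e-04, -2.69609950e-03, -2.98638550e-03, -3.91011372e-04,
        9.90167673e-04,  9.03217808e-05]), 'effort': array([ 9.84356848e-04, -3.94899809e+01, -3.71363711e+01, -1.27990024e-04,
        3.88400542e-03,  4.40502205e-06]), 'tool_pos': array([ 0.25058218, -0.571978  ,  0.24914142]), 'tool_rot': array([-3.07303355e+00, -6.43495452e-01,  3.00057960e-04]), 'contact_force': array([-0.04305635,  0.13120157,  0.42346126]), 'wrist_torque': array([ 0.03300369, -0.04922693, -0.01238481]), 'grip_force': 0.0, 'opening': 0.08590240261265852}
```

View pics/side0.png

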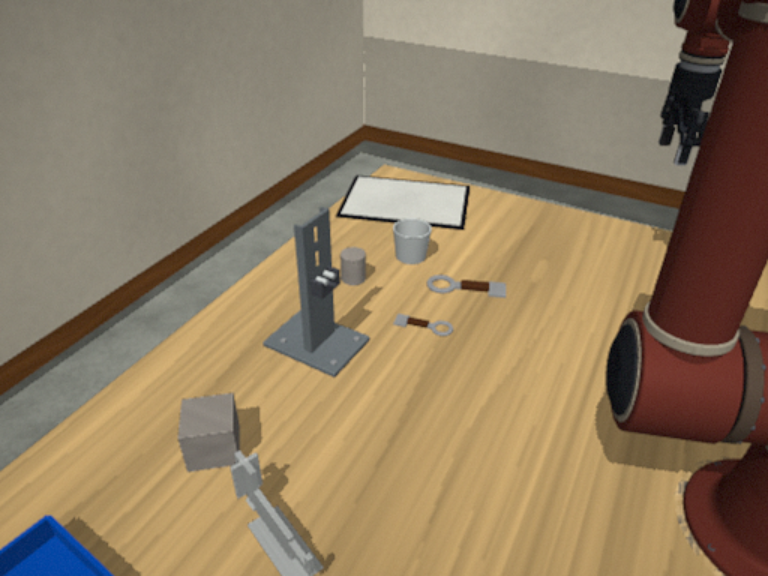

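View pics/top0.png

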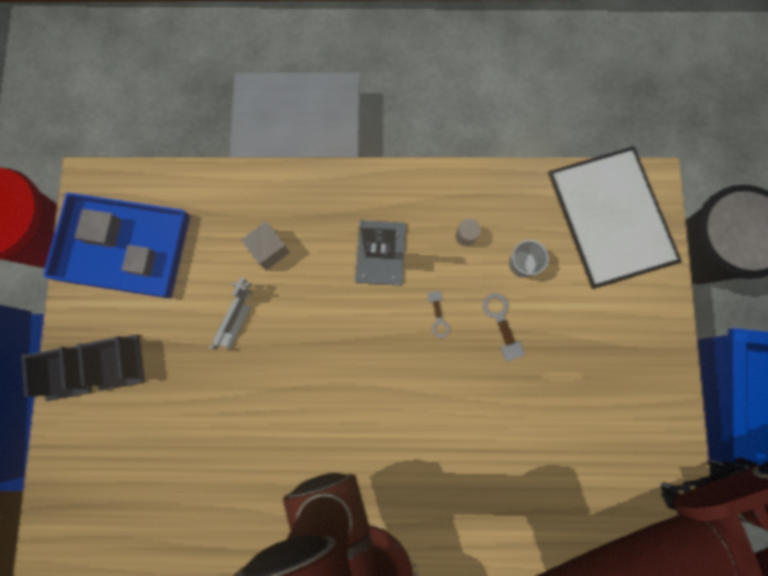

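Both views show these candidates (768x576 picture pixels):
- **Bracket:** the only one, top (232,312), side (270,510).
- **Upright:** top (381,252), side (317,290).
- **Scrapers:** large at top (503,325) and side (466,287); small decoy at top (438,315) and side (425,325). I choose the large one.
- **Cubes:** on the bench at top (265,245); the two in the tray are decoys.

Next is one composite close crop to check the choice.

```bash
python3 - <<'E'
import cv2,numpy as np,pickle
d=pickle.load(open("d0.pkl","rb"))
def crop(n,cx,cy,w,h,W,H):
    im=d[n]["img"][cy-h//2:cy+h//2,cx-w//2:cx+w//2,::-1]
    return cv2.resize(im,(W,H),interpolation=cv2.INTER_CUBIC)
a=np.hstack([crop("top",155,208,50,56,266,300),crop("top",254,168,50,56,266,300),crop("top",322,214,50,56,266,300)])
b=np.hstack([crop("side",180,338,80,90,266,300),crop("side",212,190,80,90,266,300),crop("side",300,200,80,90,266,300)])
cv2.imwrite("pics/c1.png",np.vstack([a,b]))
E
```

```text
(no output)
```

View pics/c1.png

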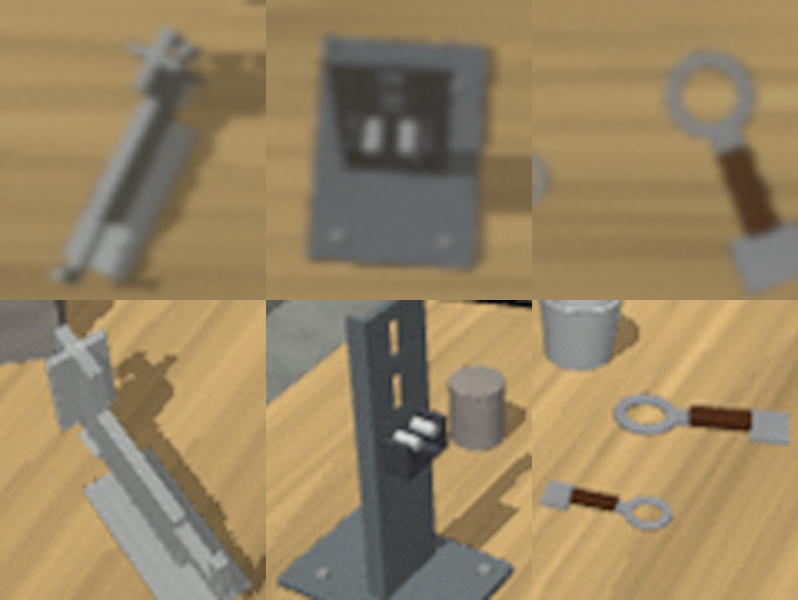

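The crops confirm the choice: the large scraper's ring is at top px ≈(333,198), the upright's rollers face the robot, and the bracket's tabs point away from the robot.

```bash
cat > h.py <<'E'
import cv2,numpy as np,pickle
from scipy.spatial.transform import Rotation as Rn
def ray(im,uv,z):
    R=cv2.Rodrigues(np.array(im["rvec"]))[0]; t=np.array(im["tvec"]).ravel(); c=-R.T@t
    uv=np.atleast_2d(uv).astype(float)
    K=[im["fx"],im["fy"],im["cx"],im["cy"]]
    D=np.c_[(uv[:,0]-K[2])/K[0],(uv[:,1]-K[3])/K[1],np.ones(len(uv))]@R
    return c+D*((z-c[2])/D[:,2])[:,None]
def proj(im,P):
    K=np.array([[im["fx"],0,im["cx"]],[0,im["fy"],im["cy"]],[0,0,1.]])
    return cv2.projectPoints(np.atleast_2d(P).astype(float),np.array(im["rvec"]),np.array(im["tvec"]),K,None)[0][:,0]
E
python3 - <<'E'
from h import *
d=pickle.load(open("d0.pkl","rb"))
def comp(m,seed):
    n,l,s,c=cv2.connectedComponentsWithStats(m.astype(np.uint8)); 
    sel=[k for k in range(1,n) if s[k][4]>15]
    k=min(sel,key=lambda k:np.hypot(*(c[k]-seed))); return (l==k).astype(np.uint8),s[k],c[k]
for n,us,ss,ws in(("top",(254,168),(330,200),(336,222)),("side",(212,225),(294,190),(316,191))):
    im=d[n];hsv=cv2.cvtColor(im["img"],cv2.COLOR_RGB2HSV).astype(int);H,S,V=hsv[...,0],hsv[...,1],hsv[...,2]
    # upright: bluish grey
    rgb=im["img"].astype(int); g=(rgb[...,2]>=rgb[...,0])
    if n=="top":
        m,s,c=comp(g&(V<140),us); m=cv2.morphologyEx(m,cv2.MORPH_CLOSE,np.ones((5,5)))
        ct=max(cv2.findContours(m,0,cv2.CHAIN_APPROX_NONE)[0],key=cv2.contourArea)[:,0]
        P=ray(im,ct,.01)[:,:2]; r=cv2.minAreaRect((P*1000).astype(np.float32)); print(n,"upright",s,r,cv2.boxPoints(r).round(1).tolist())
    m,s,c=comp(g&(V>110)|((S<45)&(V>100)),ss); print(n,"scraper comp",s,c)
    ctr,hi=cv2.findContours(m,cv2.RETR_CCOMP,cv2.CHAIN_APPROX_NONE)
    for k,q in enumerate(ctr):
        if len(q)>8:
            Q=ray(im,q[:,0],.006)[:,:2]; e=cv2.fitEllipse((Q*1000).astype(np.float32)); print(" contour",len(q),hi[0][k][3],np.round(e[0],1),np.round(e[1],1))
    w,s,c=comp((rgb[...,0]-rgb[...,2]>25)&(V<110),ws); ys,xs=np.nonzero(w); Q=ray(im,np.c_[xs,ys],.012)[:,:2]*1000
    vx=cv2.fitLine(Q.astype(np.float32),2,0,.01,.01).ravel(); print(n,"wood",s,Q.mean(0),vx,np.degrees(np.arctan2(vx[1],vx[0])))
def crop(n,x,y,w,h,W,H): return cv2.resize(d[n]["img"][y:y+h,x:x+w,::-1],(W,H),interpolation=cv2.INTER_CUBIC)
cv2.imwrite("pics/c2.png",np.hstack([crop("top",130,180,40,60,400,600),crop("side",150,295,66,89,400,600-61+1)]) if 0 else np.hstack([crop("top",130,180,40,60,400,600),crop("side",150,294,60,90,400,600)]))
E
```

```text
top upright [238 161  30  28 496] ((682.703125, -29.31570053100586), (100.22247314453125, 93.02787017822266), 86.14529418945312) [[632.9000244140625, -76.19999694824219], [725.7000122070312, -82.4000015258789], [732.5, 17.600000381469727], [639.7000122070312, 23.799999237060547]]
top scraper comp [323 196  15  18 115] [330.56521739 204.46956522]
 contour 47 -1 [ 582.5 -295.5] [48.8 59.4]
 contour 34 0 [ 585.2 -294.1] [40.9 41.4]
top wood [332 213  12  17 102] [ 522.78284551 -315.92709531] [ 9.4017947e-01  3.4067953e-01  5.2278284e+02 -3.1592709e+02] 19.91828
side scraper comp [285 183  22  12 128] [295.2421875 189.03125  ]
 contour 48 -1 [ 584.9 -294.8] [54.2 61.8]
 contour 29 0 [ 587.7 -293.7] [37.9 39.2]
side wood [307 187  19   7 109] [ 523.19020068 -311.22824472] [ 9.3014079e-01  3.6720306e-01  5.2319019e+02 -3.1122824e+02] 21.543224
```

View pics/c2.png

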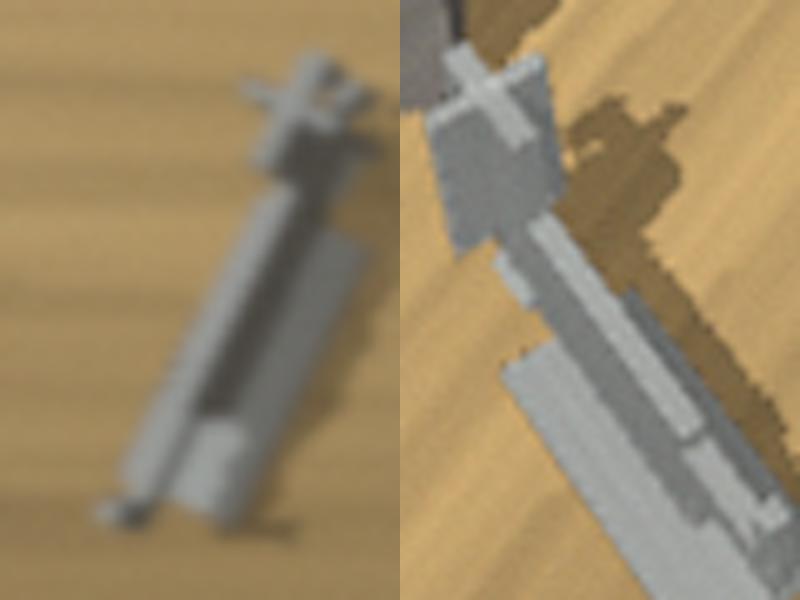

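```bash
python3 - <<'E'
from h import *
d=pickle.load(open("d0.pkl","rb"))
def T(u,v): return ("top",130+(u+.5)/10-.5,180+(v+.5)/10-.5)
def S(u,v): return ("side",150+(u-400+.5)*.15-.5,294+(v+.5)*.15-.5)
c=[(T(370,250),-32,-22,5),(T(235,527),-138,-22,5),(T(122,478),-138,22,5),(S(503,372),-32,22,5),
 (S(527,222),-24,4,50),(S(550,210),-24,-4,50),(S(682,440),-108,4,50),(S(428,124),-6,18,84),(S(541,58),-6,-18,84)]
def fit(A,B):
    a,b=A.mean(0),B.mean(0); X,Y=A-a,B-b
    th=np.arctan2((X[:,0]*Y[:,1]-X[:,1]*Y[:,0]).sum(),(X*Y).sum()); R=np.array([[np.cos(th),-np.sin(th)],[np.sin(th),np.cos(th)]])
    return th,b-R@a,B-(A@R.T+b-R@a)
A=np.array([k[1:3] for k in c])/1000.; B=np.array([ray(d[k[0][0]],k[0][1:],k[3]/1000)[0,:2] for k in c])
for s in(slice(0,3),slice(3,9),slice(0,9)):
    th,t,r=fit(A[s],B[s]); print("bracket",np.degrees(th),t,(r*1000).round(1).tolist())
R=np.array([[np.cos(th),-np.sin(th)],[np.sin(th),np.cos(th)]]);print("grip",R@[-.075,0]+t)
im=d["top"];rgb=im["img"].astype(float);m=(rgb[...,0]/(rgb[...,2]+1)<1.2).astype(np.uint8)
n,l,s,cc=cv2.connectedComponentsWithStats(m);k=min([k for k in range(1,n) if s[k][4]>300],key=lambda k:np.hypot(*(cc[k]-(253,168))));print(s[k])
mk=(l==k).astype(np.uint8)
big=cv2.resize((rgb[...,0]/(rgb[...,2]+1))[135:200,225:285].astype(np.float32),None,fx=8,fy=8,interpolation=cv2.INTER_CUBIC)
b=(big<1.3).astype(np.uint8);b=cv2.morphologyEx(b,cv2.MORPH_CLOSE,np.ones((25,25)))
ct=max(cv2.findContours(b,0,cv2.CHAIN_APPROX_NONE)[0],key=cv2.contourArea)[:,0]
P=ray(im,np.c_[225+(ct[:,0]+.5)/8-.5,135+(ct[:,1]+.5)/8-.5],.01)[:,:2]*1000
r=cv2.minAreaRect(P.astype(np.float32));print("base",r,cv2.boxPoints(r).round(1).tolist())
# rollers: white blobs in both views, axis at z=.1495, roller tops .1545
for n,(x,y,w,h) in(("top",(240,150,30,30)),("side",(195,165,40,35))):
    g=cv2.resize(d[n]["img"][y:y+h,x:x+w].min(2),None,fx=8,fy=8,interpolation=cv2.INTER_CUBIC);b=(g>150).astype(np.uint8)
    N,L,s,cc=cv2.connectedComponentsWithStats(b)
    for k in range(1,N):
        if s[k][4]>150: p=(cc[k]+.5)/8-.5+[x,y];print(n,"roller",s[k][4],p,ray(d[n],p,.153))
E
```

```text
bracket -23.195272442349598 [0.61616525 0.27528736] [[-0.9, 0.5], [0.9, 0.1], [-0.0, -0.6]]
bracket -23.50077789692593 [0.61940899 0.27406643] [[-1.3, -0.1], [-1.2, -0.3], [-1.3, 0.9], [-0.4, 0.8], [1.7, -0.9], [2.4, -0.4]]
bracket -23.362398172669504 [0.61832258 0.27442536] [[-3.0, 1.2], [-1.3, 0.6], [-2.4, -0.0], [-0.1, -0.5], [-0.0, -0.6], [-0.2, 0.6], [0.8, 0.7], [2.8, -1.2], [3.4, -0.7]]
grip [0.54947145 0.30416627]
[ 237  147   33   43 1263]
base ((707.9693603515625, -30.99535369873047), (110.54524230957031, 151.55001831054688), 86.67139434814453) [[629.0999755859375, -81.80000305175781], [780.4000244140625, -90.5999984741211], [786.7999877929688, 19.799999237060547], [635.5, 28.600000381469727]]
side roller 1369 [218.65006392 182.17745617] [[ 0.68393758 -0.03811575  0.153     ]]
side roller 1172 [213.84790956 186.01781143] [[ 0.68547961 -0.01919602  0.153     ]]
```

```bash
cat >> h.py <<'E'
def go(x,y,z,yaw):
    "shift in cm along current tool axes and turn (deg) to reach TCP x,y,z with tool x at world yaw (deg)"
    from station import ctrl
    o=ctrl.get_obs(); R=Rn.from_rotvec(o["tool_rot"]).as_matrix()
    s=R.T@(np.array([x,y,z])-o["tool_pos"])*100; cur=np.degrees(np.arctan2(R[1,0],R[0,0]))
    print("t",o["t"],"pos",o["tool_pos"].round(4),"yaw",cur.round(2),"tilt",R[:,2].round(4),"q6",o["q"][5].round(2),"f",np.round(o["contact_force"],1),"open",round(o["opening"],4))
    print("shift cm",s.round(2),"turn",round(-((yaw-cur+180)%360-180),2))
E
python3 -c "
from h import *
go(.5495,.3042,.20,-23.4)"
```

```text
t 0.1 pos [ 0.2506 -0.572   0.2491] yaw 23.65 tilt [-6.0e-04  1.8e-03 -1.0e+00] q6 -0.12 f [-0.   0.1  0.4] open 0.0859
shift cm [ 62.53 -68.25   5.06] turn 47.05
```

Request:
servo_tool(increments=[[[8.5,3.1,-3.4,0.2,0],[8.5,6.2,-6.8,0.5,0],[8.5,9.4,-10.2,0.8,0],[8.5,12.5,-13.6,1.0,0],[8.5,15.6,-17.0,1.3,0]]])

```text
t: 0.6
tool_pos: [0.3255, -0.3523, 0.2367]
tool_rot: [-3.075, -0.643, 0.0]
contact_force: [1.4, -0.2, 0.3]
opening: 0.0852
grip_force: 0.0
```

Request:
servo_tool(increments=[[[8.5,3.1,-3.4,0.2,0],[8.5,6.2,-6.8,0.5,0],[8.5,9.4,-10.2,0.8,0],[8.5,12.5,-13.6,1.0,0],[8.5,15.6,-17.0,1.3,0]]])

```text
t: 1.1
tool_pos: [0.4002, -0.134, 0.224]
tool_rot: [3.075, 0.643, 0.001]
contact_force: [1.7, -0.1, 0.2]
opening: 0.0854
grip_force: 0.0
```

Request:
servo_tool(increments=[[[8.5,3.1,-3.4,0.2,0],[8.5,6.2,-6.8,0.5,0],[8.5,9.4,-10.2,0.8,0],[8.5,12.5,-13.6,1.0,0],[8.5,15.6,-17.0,1.3,0]]])

```text
t: 1.6
tool_pos: [0.4748, 0.0845, 0.211]
tool_rot: [3.075, 0.644, 0.0]
contact_force: [1.5, 0.1, -0.1]
opening: 0.0847
grip_force: 0.0
```

Request:
servo_tool(increments=[[[8.5,3.1,-3.4,0.2,0],[8.5,6.2,-6.8,0.5,0],[8.5,9.4,-10.2,0.8,0],[8.5,12.5,-13.6,1.0,0],[8.5,15.6,-17.0,1.3,0]]])

```text
t: 2.1
tool_pos: [0.5496, 0.3027, 0.1976]
tool_rot: [3.074, 0.644, -0.001]
contact_force: [0.7, -0.5, 1.4]
opening: 0.0851
grip_force: 0.0
```

Request:
servo_tool(increments=[[[8.5,0,0,0,8],[8.5,0,0,0,16],[8.5,0,0,0,24],[8.5,0,0,0,32],[8.5,0,0,0,40]]])

```text
t: 2.6
tool_pos: [0.5491, 0.3007, 0.1975]
tool_rot: [3.108, -0.455, -0.002]
contact_force: [0.2, -0.1, 0.3]
opening: 0.0847
grip_force: 0.0
```

Request:
servo_tool(increments=[[[8.5,0,0,0,7],[8.5,0,0,0,7],[8.5,0,0,0,7]]])

```text
t: 2.9
tool_pos: [0.5493, 0.3006, 0.1979]
tool_rot: [3.077, -0.632, -0.001]
contact_force: [0.6, 0.0, -0.0]
opening: 0.085
grip_force: 0.0
```

```bash
python3 -c "
from h import *
go(.5495,.3042,.036,-23.4)"
```

```text
t 2.9 pos [0.5493 0.3006 0.1979] yaw -23.2 tilt [-7.e-04 -3.e-04 -1.e+00] q6 2.36 f [ 0.6  0.  -0. ] open 0.085
shift cm [-0.11 -0.35 16.19] turn 0.2
```

Request:
servo_tool(increments=[[[8.5,-0.1,-0.3,4.0,0.2],[8.5,-0.1,-0.3,8.0,0.2],[8.5,-0.1,-0.3,12.0,0.2],[8.5,-0.1,-0.3,15.0,0.2],[8.5,-0.1,-0.3,16.2,0.2]]])

```text
t: 3.4
tool_pos: [0.5471, 0.3028, 0.032]
tool_rot: [3.072, -0.638, -0.009]
contact_force: [-0.5, -1.1, -0.4]
opening: 0.0849
grip_force: 0.0
```

Request:
servo_tool(increments=[[[4.0,0,0,0,0],[2.0,0,0,0,0],[0.5,0,0,0,0],[0.5,0,0,0,0],[0.5,0,0,0,0]]], newtons=60)

```text
t: 3.9
tool_pos: [0.5507, 0.3043, 0.0378]
tool_rot: [-3.074, 0.641, -0.003]
contact_force: [0.6, -0.0, 0.2]
opening: 0.0118
grip_force: 0.0
```

Request:
servo_tool(increments=[[[0,0,0,0,0],[0,0,0,0,0],[0,0,0,0,0],[0,0,0,0,0]]], newtons=80)

```text
t: 4.3
tool_pos: [0.5505, 0.3041, 0.0378]
tool_rot: [-3.075, 0.641, -0.002]
contact_force: [-2.0, -1.8, 6.1]
opening: 0.0068
grip_force: 79.3
```

Request:
servo_tool(increments=[[[0,0,0,-2.0,0],[0,0,0,-5.0,0],[0,0,0,-9.0,0],[0,0,0,-13.0,0],[0,0,0,-15.4,0]]])

```text
t: 4.8
tool_pos: [0.5502, 0.3042, 0.1929]
tool_rot: [-3.074, 0.641, -0.003]
contact_force: [0.5, 0.6, -3.1]
opening: 0.0066
grip_force: 78.3
```

Request:
servo_tool(increments=[[[0,0,0,0,0],[0,0,0,0,0]]])

```text
t: 5.0
tool_pos: [0.549, 0.3036, 0.1887]
tool_rot: [3.075, -0.641, -0.003]
contact_force: [-0.1, -0.8, -4.7]
opening: 0.0063
grip_force: 78.5
```

```bash
python3 -c "
from h import *
go(.569,-.0229,.192,-3.3)"
```

```text
t 5.0 pos [0.549  0.3036 0.1887] yaw -23.55 tilt [-1.8e-03 -6.0e-04 -1.0e+00] q6 2.37 f [-0.1 -0.8 -4.7] open 0.0063
shift cm [14.87 29.14 -0.31] turn -20.25
```

Request:
servo_tool(increments=[[[0,1.0,2.0,-0.1,0],[0,3.0,6.0,-0.2,0],[0,5.0,9.8,-0.3,0],[0,7.0,13.7,-0.3,0],[0,9.0,17.6,-0.3,0]]])

```text
t: 5.5
tool_pos: [0.5598, 0.1049, 0.1891]
tool_rot: [3.074, -0.64, -0.01]
contact_force: [0.2, 0.0, -3.5]
opening: 0.007
grip_force: 78.6
```

Request:
servo_tool(increments=[[[0,2.0,4.0,0,0],[0,4.0,8.0,0,0],[0,5.5,10.9,0,0],[0,5.9,11.5,0,0]]])

```text
t: 5.9
tool_pos: [0.5682, -0.0254, 0.1892]
tool_rot: [3.073, -0.647, -0.01]
contact_force: [0.4, 0.4, -4.0]
opening: 0.0067
grip_force: 78.8
```

Request:
servo_tool(increments=[[[0,0,0,0,-5],[0,0,0,0,-12],[0,0,0,0,-18],[0,0,0,0,-20.2],[0,0,0,0,-20.2]]])

```text
t: 6.4
tool_pos: [0.5686, -0.0215, 0.1901]
tool_rot: [-3.139, 0.091, 0.008]
contact_force: [0.5, 0.3, -4.1]
opening: 0.0068
grip_force: 78.8
```

Request:
servo_tool(increments=[[[0,0,0,0,0],[0,0,0,0,0],[0,0,0,0,0]]])

```text
t: 6.7
tool_pos: [0.5699, -0.0222, 0.1928]
tool_rot: [-3.14, 0.092, 0.001]
contact_force: [-0.4, -0.4, -3.5]
opening: 0.0066
grip_force: 78.8
```

```bash
python3 - <<'E'
from h import *
go(.569,-.0229,.192,-3.3)
from station import ctrl
d={n:ctrl.get_image(n) for n in("side","top")};pickle.dump(d,open("d1.pkl","wb"))
def crop(n,x,y,w,h,W,H): return cv2.resize(d[n]["img"][y:y+h,x:x+w,::-1],(W,H),interpolation=cv2.INTER_CUBIC)
cv2.imwrite("pics/c3.png",np.hstack([crop("top",229,140,50,75,400,600),crop("side",190,130,60,90,400,600)]))
E
```

```text
t 6.7 pos [ 0.5699 -0.0222  0.1928] yaw -3.36 tilt [-7.e-04  2.e-04 -1.e+00] q6 1.46 f [-0.4 -0.4 -3.5] open 0.0066
shift cm [-0.09  0.07  0.08] turn -0.06
```

View pics/c3.png

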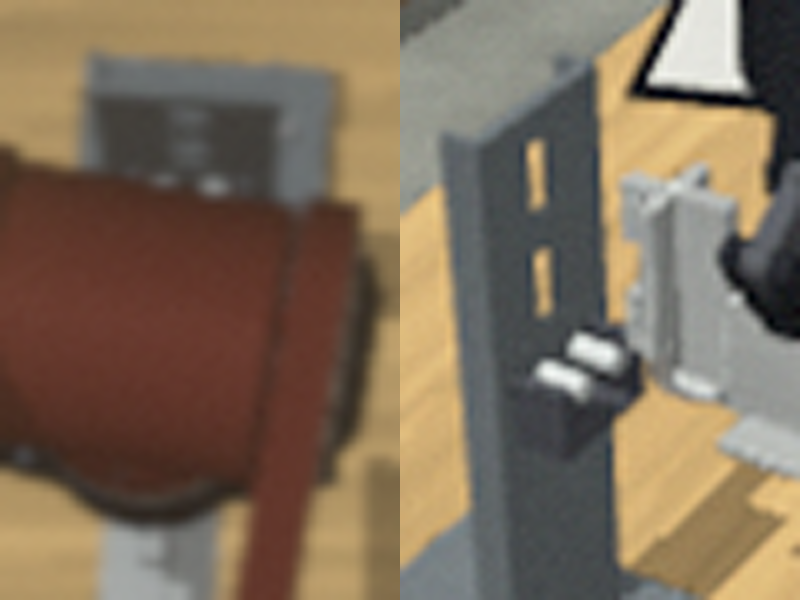

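```bash
python3 - <<'E'
from h import *
d=pickle.load(open("d1.pkl","rb"))
im=cv2.resize(d["side"]["img"][138:192,194:250,::-1],None,fx=11,fy=11,interpolation=cv2.INTER_LANCZOS4)
im=cv2.convertScaleAbs(im,alpha=1.4,beta=-30)
for k in range(0,616,110): cv2.putText(im,str(194+k//11),(k,10),0,.35,(0,0,255))
cv2.imwrite("pics/c4.png",im)
# nominal bracket origin and expected pixels
o=np.array([.5699,-.0222,.1928-.0378]);y=np.radians(-3.36)
R=np.array([[np.cos(y),-np.sin(y),0],[np.sin(y),np.cos(y),0],[0,0,1]])
O=o+R@[.074,0,0];print(O)
f=lambda P:np.round((proj(d["side"],P)-[194,138]+.5)*11)
B=np.array([[-6,18,84],[0,18,84],[-6,-18,84],[0,-18,84],[-6,18,24],[0,18,24],[-26,4,84],[-26,-4,84],[16,4,82],[16,4,59],[0,4,82],[16,-4,82],[16,4,38],[16,4,15],[-22,0,1],[-2,0,1]])/1000
print("bracket",np.c_[B*1000,f(O+B@R.T)].tolist())
U=np.array([[0,34,253],[0,-34,253],[0,7,240],[0,-7,240],[0,7,209],[0,-7,209],[0,7,196],[0,-7,196],[0,7,165],[0,-7,165]])/1000
y=np.radians(-3.33);R=np.array([[np.cos(y),-np.sin(y),0],[np.sin(y),np.cos(y),0],[0,0,1]])
print("upright",np.c_[U*1000,f(np.array([.693,-.0301,0])+U@R.T)].tolist())
E
```

```text
[ 0.64377279 -0.0265371   0.155     ]
bracket [[-6.0, 18.0, 84.0, 375.0, 269.0], [0.0, 18.0, 84.0, 349.0, 261.0], [-6.0, -18.0, 84.0, 474.0, 190.0], [0.0, -18.0, 84.0, 450.0, 182.0], [-6.0, 18.0, 24.0, 383.0, 519.0], [0.0, 18.0, 24.0, 359.0, 511.0], [-26.0, 4.0, 84.0, 499.0, 266.0], [-26.0, -4.0, 84.0, 521.0, 248.0], [16.0, 4.0, 82.0, 323.0, 216.0], [16.0, 4.0, 59.0, 327.0, 313.0], [0.0, 4.0, 82.0, 389.0, 238.0], [16.0, -4.0, 82.0, 345.0, 199.0], [16.0, 4.0, 38.0, 330.0, 399.0], [16.0, 4.0, 15.0, 334.0, 490.0], [-22.0, 0.0, 1.0, 498.0, 591.0], [-2.0, 0.0, 1.0, 418.0, 562.0]]
upright [[0.0, 34.0, 253.0, 96.0, 165.0], [0.0, -34.0, 253.0, 293.0, 24.0], [0.0, 7.0, 240.0, 180.0, 163.0], [0.0, -7.0, 240.0, 221.0, 134.0], [0.0, 7.0, 209.0, 188.0, 293.0], [0.0, -7.0, 209.0, 228.0, 263.0], [0.0, 7.0, 196.0, 192.0, 346.0], [0.0, -7.0, 196.0, 231.0, 315.0], [0.0, 7.0, 165.0, 199.0, 468.0], [0.0, -7.0, 165.0, 238.0, 437.0]]
```

View pics/c4.png

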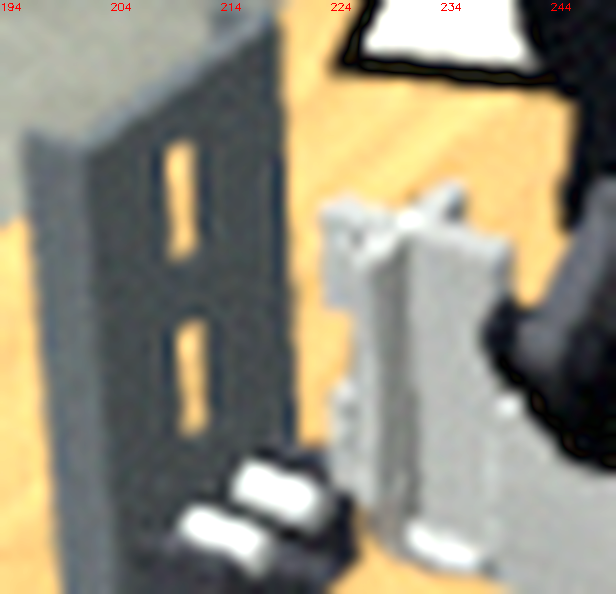

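The side crop shows the slots at side px ≈(210,156) and (211,172). The bracket's tab tips are at ≈(223.5,157) and (225,179), level and aligned with the slots to about 1 mm in y. Inserting now.

Request:
servo_tool(increments=[[[0,0.8,0,0,0],[0,1.8,0,0,0],[0,2.6,0,0,0],[0,3.0,0,0,0],[0,3.0,0,0,0]]])

```text
t: 7.3
tool_pos: [0.6008, -0.0243, 0.1932]
tool_rot: [-3.14, 0.092, 0.0]
contact_force: [0.1, 0.4, -3.3]
opening: 0.0068
grip_force: 78.8
```

Request:
servo_tool(increments=[[[0,0.3,0,0,0],[0,0.6,0,0,0],[0,0.9,0,0,0],[0,1.2,0,0,0],[0,1.2,0,0,0]]])

```text
t: 7.8
tool_pos: [0.6124, -0.0249, 0.1934]
tool_rot: [3.14, -0.092, 0.0]
contact_force: [-0.1, 0.5, -4.0]
opening: 0.0065
grip_force: 78.8
```

Request:
servo_tool(increments=[[[0,0.3,0,0,0],[0,0.5,0,0,0],[0,0.7,0,0,0],[0,0.7,0,0,0]]])

```text
t: 8.2
tool_pos: [0.6193, -0.0253, 0.1933]
tool_rot: [-3.14, 0.092, -0.0]
contact_force: [1.0, 0.4, -4.3]
opening: 0.0068
grip_force: 78.8
```

Request:
servo_tool(increments=[[[0,0.1,0,0,0],[0,0.2,0,0,0],[0,0.3,0,0,0],[0,0.3,0,0,0]]])

```text
t: 8.6
tool_pos: [0.6213, -0.0254, 0.1931]
tool_rot: [-3.14, 0.092, 0.003]
contact_force: [-3.7, 0.4, -3.0]
opening: 0.0063
grip_force: 79.1
```

Request:
servo_tool(increments=[[[0,-0.1,0,0.1,0],[0,-0.1,0,0.3,0],[0,-0.1,0,0.5,0],[0,-0.1,0,0.7,0],[0,-0.1,0,0.7,0]]])

```text
t: 9.1
tool_pos: [0.6209, -0.0254, 0.1856]
tool_rot: [-3.14, 0.092, 0.001]
contact_force: [0.1, 0.1, -4.2]
opening: 0.0069
grip_force: 78.9
```

Request:
servo_tool(increments=[[[0,0,0,0.1,0],[0,0,0,0.2,0],[0,0,0,0.2,0]]])

```text
t: 9.4
tool_pos: [0.6211, -0.0254, 0.1842]
tool_rot: [3.14, -0.092, 0.0]
contact_force: [-0.7, 0.3, -3.8]
opening: 0.0071
grip_force: 78.9
```

Request:
servo_tool(increments=[[[0,0,0,0.1,0],[0,0,0,0.2,0],[0,0,0,0.2,0]]])

```text
t: 9.7
tool_pos: [0.6213, -0.0258, 0.1833]
tool_rot: [3.139, -0.092, 0.001]
contact_force: [-2.7, -1.6, 1.2]
opening: 0.0067
grip_force: 79.6
```

Request:
servo_tool(increments=[[[1.5,0,0,0,0],[3.0,0,0,0,0],[5.0,0,0,0,0],[8.5,0,0,0,0],[8.5,0,0,0,0]]])

```text
t: 10.2
tool_pos: [0.6211, -0.0253, 0.1823]
tool_rot: [-3.14, 0.092, -0.0]
contact_force: [-0.0, 0.3, -0.1]
opening: 0.0726
grip_force: 0.0
```

Request:
servo_tool(increments=[[[8.5,0,0,-3,0],[8.5,0,0,-7,0],[8.5,0,0,-11,0],[8.5,0,0,-13,0]]])

```text
t: 10.6
tool_pos: [0.6222, -0.0255, 0.3173]
tool_rot: [3.14, -0.092, 0.01]
contact_force: [0.5, 0.4, -0.1]
opening: 0.085
grip_force: 0.0
```

```bash
python3 - <<'E'
from h import *
from station import ctrl
go(.7,-.03,.3,-3.3)
d={n:ctrl.get_image(n) for n in("side","top")};pickle.dump(d,open("d2.pkl","wb"))
def crop(n,x,y,w,h,W,H): return cv2.resize(d[n]["img"][y:y+h,x:x+w,::-1],(W,H),interpolation=cv2.INTER_CUBIC)
cv2.imwrite("pics/c5.png",np.hstack([crop("top",229,140,50,75,400,600),crop("side",190,130,60,90,400,600)]))
E
```

```text
t 10.6 pos [ 0.6222 -0.0255  0.3173] yaw -3.34 tilt [ 6.3e-03 -9.0e-04 -1.0e+00] q6 1.47 f [ 0.5  0.4 -0.1] open 0.085
shift cm [ 7.78 -0.01  1.78] turn -0.04
```

View pics/c5.png

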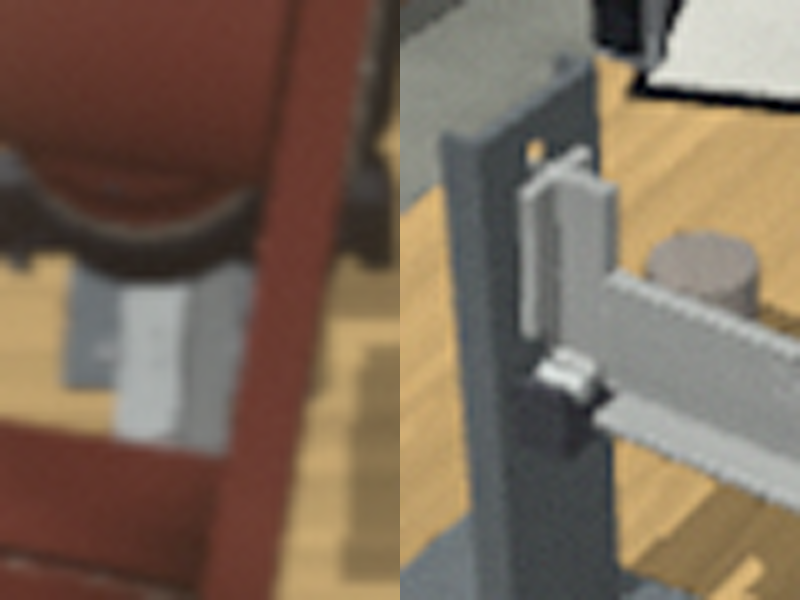

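The bracket is hooked in both slots: the end plate is flush on the post at crop (530,260), and the spear rests on the rollers at (565,370). Next I close the fingers and press on the pad.

Request:
servo_tool(increments=[[[4.0,2.0,0,0,0],[0,4.5,0,0,0],[0,5.6,0,0,0],[0,5.6,0,0,0],[0,5.6,0,0,0]]])

```text
t: 11.2
tool_pos: [0.6763, -0.0286, 0.311]
tool_rot: [-3.14, 0.092, 0.004]
contact_force: [0.5, -0.4, -0.2]
opening: 0.0118
grip_force: 0.0
```

Request:
servo_tool(increments=[[[0,0,0,2.0,0],[0,0,0,4.0,0],[0,0,0,5.5,0],[0,0,0,5.5,0],[0,0,0,5.5,0]]])

```text
t: 11.7
tool_pos: [0.6766, -0.0286, 0.2574]
tool_rot: [-3.14, 0.092, 0.001]
contact_force: [-0.5, 0.3, 0.8]
opening: 0.0002
grip_force: 0.0
```

```bash
python3 -c "
from h import *
go(.678,-.0285,.249,-3.3)"
```

```text
t 11.7 pos [ 0.6766 -0.0286  0.2574] yaw -3.35 tilt [-4.e-04  1.e-04 -1.e+00] q6 1.48 f [-0.5  0.3  0.8] open 0.0002
shift cm [ 0.14 -0.02  0.84] turn -0.05
```

Request:
servo_tool(increments=[[[0,0.1,0,0.3,0],[0,0.1,0,0.6,0],[0,0.1,0,0.9,0],[0,0.1,0,1.1,0],[0,0.1,0,1.1,0]]])

```text
t: 12.2
tool_pos: [0.6785, -0.0289, 0.2482]
tool_rot: [3.14, -0.092, 0.004]
contact_force: [-1.9, 0.8, 4.4]
opening: -0.0001
grip_force: 2.5
```

Request:
servo_tool(increments=[[[0,0,0,0.1,0],[0,0,0,0.3,0],[0,0,0,0.3,0]]])

```text
t: 12.5
tool_pos: [0.6792, -0.0289, 0.2469]
tool_rot: [3.14, -0.092, 0.008]
contact_force: [-1.9, 0.9, 7.5]
opening: 0.0002
grip_force: 4.1
```

Request:
servo_tool(increments=[[[0,0,0,0.2,0],[0,0,0,0.4,0],[0,0,0,0.5,0],[0,0,0,0.5,0]]])

```text
t: 12.9
tool_pos: [0.6777, -0.0287, 0.2376]
tool_rot: [-3.14, 0.092, 0.001]
contact_force: [0.2, 1.0, 1.6]
opening: 0.0005
grip_force: 0.8
```

Request:
servo_tool(increments=[[[0,0,0,0.2,0],[0,0,0,0.4,0],[0,0,0,0.4,0]]])

```text
t: 13.2
tool_pos: [0.6779, -0.0287, 0.2374]
tool_rot: [3.14, -0.092, 0.001]
contact_force: [-6.0, 0.5, 12.0]
opening: 0.0002
grip_force: 6.0
```

Request:
servo_tool(increments=[[[0,0,0,-1.5,0],[0,0,0,-5.0,0],[0,-1,0,-7.0,0],[0,-4,0,-7.0,0],[3,-8,0,-7.0,0]]])

```text
t: 13.7
tool_pos: [0.5982, -0.0242, 0.3051]
tool_rot: [3.14, -0.092, 0.002]
contact_force: [-0.4, -0.1, 0.2]
opening: 0.0133
grip_force: 0.0
```

```bash
python3 - <<'E'
from h import *
d=pickle.load(open("d0.pkl","rb"))
print("cup rim centre",ray(d["top"],(530/1.5,259/1.5),.07),"core top",ray(d["top"],(469/1.5,230/1.5),.06))
go(.5389,-.3109,.20,19.5)
E
```

```text
cup rim centre [[ 0.67782496 -0.36168183  0.07      ]] core top [[ 0.74629262 -0.23088086  0.06      ]]
t 13.7 pos [ 0.5982 -0.0242  0.3051] yaw -3.35 tilt [ 1.5e-03 -2.0e-04 -1.0e+00] q6 1.46 f [-0.4 -0.1  0.2] open 0.0133
shift cm [-4.26 28.96 10.51] turn -22.85
```

Request:
servo_tool(increments=[[[5,-0.7,4.0,0.5,0],[5,-1.4,8.5,2.0,0],[5,-2.2,13.0,3.5,0],[5,-2.9,17.5,5.5,0],[5,-3.5,22.0,7.5,0]]])

```text
t: 14.2
tool_pos: [0.5496, -0.2432, 0.2289]
tool_rot: [3.14, -0.091, 0.001]
contact_force: [0.9, -0.4, -0.6]
opening: 0.0504
grip_force: 0.0
```

Request:
servo_tool(increments=[[[5,-0.4,4.0,1.5,0],[5,-0.7,7.0,3.0,0],[5,-0.7,7.0,3.0,-8],[5,-0.7,7.0,3.0,-16],[5,-0.7,7.0,3.0,-22.8]]])

```text
t: 14.7
tool_pos: [0.5388, -0.3115, 0.1986]
tool_rot: [-3.094, -0.537, 0.001]
contact_force: [0.2, -0.4, -0.0]
opening: 0.0499
grip_force: 0.0
```

Request:
servo_tool(increments=[[[5,0,0,0,0],[5,0,0,0,0],[5,0,0,0,0]]])

```text
t: 15.0
tool_pos: [0.5392, -0.311, 0.1993]
tool_rot: [-3.097, -0.528, 0.0]
contact_force: [-0.7, 0.4, -0.4]
opening: 0.0496
grip_force: 0.0
```

```bash
python3 - <<'E'
from h import *
go(.5389,-.3109,.0225,19.5)
from station import ctrl
d={n:ctrl.get_image(n) for n in("side","top")};pickle.dump(d,open("d3.pkl","wb"))
def crop(n,x,y,w,h,W,H): return cv2.resize(d[n]["img"][y:y+h,x:x+w,::-1],(W,H),interpolation=cv2.INTER_CUBIC)
cv2.imwrite("pics/c6.png",np.hstack([crop("side",265,150,80,120,400,600),crop("side",190,130,60,90,400,600)]))
E
```

```text
t 15.0 pos [ 0.5392 -0.311   0.1993] yaw 19.37 tilt [-1.e-04  1.e-04 -1.e+00] q6 0.59 f [-0.7  0.4 -0.4] open 0.0496
shift cm [-0.03 -0.02 17.68] turn -0.13
```

View pics/c6.png

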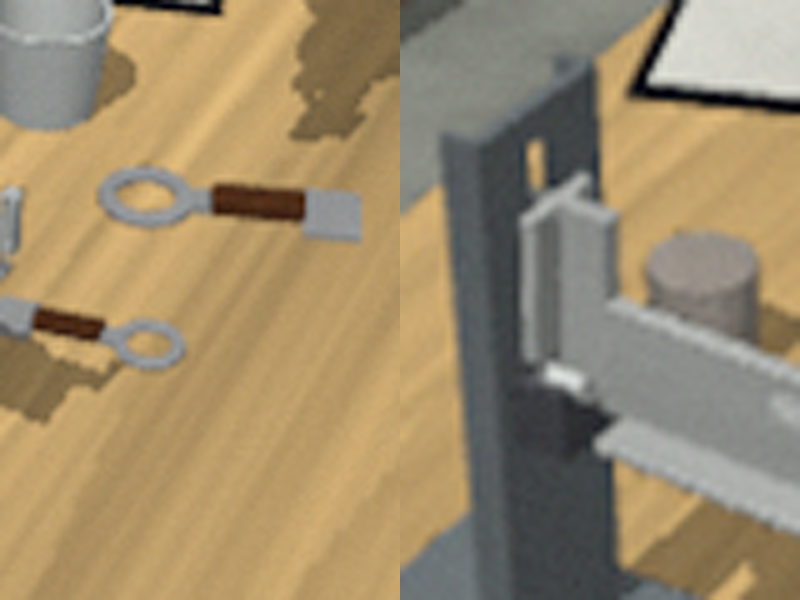

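The bracket has dropped about 10 mm and is locked: its pad is now at crop (590,180). The large scraper is undisturbed at crop (240,205), with the small decoy below it. Descending to grasp.

Request:
servo_tool(increments=[[[5,0,0,4.0,0],[5,0,0,8.0,0],[5,0,0,12.0,0],[5,0,0,14.5,0],[5,0,0,15.5,0]]])

```text
t: 15.6
tool_pos: [0.5372, -0.3095, 0.0405]
tool_rot: [-3.092, -0.529, 0.007]
contact_force: [-0.3, 0.2, 0.1]
opening: 0.05
grip_force: 0.0
```

Request:
servo_tool(increments=[[[5,0,0,0.6,0],[5,0,0,1.4,0],[5,0,0,2.1,0],[5,0,0,2.1,0],[5,0,0,2.1,0]]])

```text
t: 16.1
tool_pos: [0.5396, -0.3114, 0.024]
tool_rot: [3.096, 0.531, 0.001]
contact_force: [-0.2, -0.9, 0.0]
opening: 0.0499
grip_force: 0.0
```

Request:
servo_tool(increments=[[[3,0,0,0,0],[1.5,0,0,0,0],[1.5,0,0,0,0],[1,0,0,0,0],[1,0,0,0,0]]], newtons=60)

```text
t: 16.6
tool_pos: [0.5397, -0.3115, 0.0242]
tool_rot: [3.095, 0.531, 0.001]
contact_force: [-1.7, 0.4, 5.5]
opening: 0.0176
grip_force: 60.0
```

Request:
servo_tool(increments=[[[1,0,0,-1.0,0],[1,0,0,-4.0,0],[1,0,0,-8.5,0],[1,0,0,-13.0,0],[1,0,0,-17.5,0]]])

```text
t: 17.1
tool_pos: [0.5384, -0.3105, 0.1991]
tool_rot: [-3.095, -0.53, 0.002]
contact_force: [1.4, 0.0, -2.7]
opening: 0.018
grip_force: 59.1
```

Request:
servo_tool(increments=[[[1,0,0,-4.0,0],[1,0,0,-6.6,0],[1,0,0,-6.6,0],[1,0,0,-6.6,0]]])

```text
t: 17.5
tool_pos: [0.5388, -0.3108, 0.2632]
tool_rot: [-3.096, -0.531, 0.001]
contact_force: [-0.4, 0.5, -2.7]
opening: 0.018
grip_force: 59.2
```

```bash
python3 - <<'E'
from h import *
go(.4999,-.0181,.265,-3.35)
from station import ctrl
E
```

```text
t 17.5 pos [ 0.5388 -0.3108  0.2632] yaw 19.46 tilt [-8.e-04  7.e-04 -1.e+00] q6 0.59 f [-0.4  0.5 -2.7] open 0.018
shift cm [  6.08 -28.89  -0.15] turn 22.81
```

Request:
servo_tool(increments=[[[1,0.6,-3.0,-0.1,0],[1,1.4,-7.0,-0.1,0],[1,2.3,-11.0,-0.1,0],[1,3.1,-15.0,-0.1,0],[1,4.0,-19.0,-0.1,0]]])

```text
t: 18.0
tool_pos: [0.5116, -0.1166, 0.261]
tool_rot: [-3.093, -0.529, 0.009]
contact_force: [0.9, -0.8, -0.7]
opening: 0.0178
grip_force: 59.2
```

Request:
servo_tool(increments=[[[1,0.9,-4.0,0,0],[1,1.7,-8.0,0,0],[1,2.1,-9.5,0,0],[1,2.1,-9.9,0,0],[1,2.1,-9.9,0,7]]])

```text
t: 18.5
tool_pos: [0.4997, -0.0182, 0.2632]
tool_rot: [-3.123, -0.337, 0.005]
contact_force: [0.3, -0.9, -1.2]
opening: 0.0179
grip_force: 59.3
```

Request:
servo_tool(increments=[[[1,0,0,0,7],[1,0,0,0,13],[1,0,0,0,15.8],[1,0,0,0,15.8],[1,0,0,0,15.8]]])

```text
t: 19.0
tool_pos: [0.5002, -0.0191, 0.2642]
tool_rot: [3.14, -0.092, -0.003]
contact_force: [0.4, 0.1, -1.8]
opening: 0.0177
grip_force: 59.3
```

```bash
python3 - <<'E'
from h import *
go(.4999,-.0181,.2042,-3.35)
from station import ctrl
d={n:ctrl.get_image(n) for n in("side","top")};pickle.dump(d,open("d4.pkl","wb"))
im=d["side"]
y=np.radians(-3.35);R=np.array([[np.cos(y),-np.sin(y),0],[np.sin(y),np.cos(y),0],[0,0,1]])
tip=np.array([.695,-.0295,.135])+R@[-.146,0,.062]; o=np.array([.4999,-.0181,.265]); eye=o+R@[.0494,0,-.0212]
p=proj(im,[tip,eye]);x0,y0=(p.mean(0)-[32,24]).astype(int);print("tip,eye px",p,"crop",x0,y0,((p-[x0,y0]+.5)*12.5).round())
c=cv2.resize(im["img"][y0:y0+48,x0:x0+64,::-1],None,fx=12.5,fy=12.5,interpolation=cv2.INTER_CUBIC);cv2.imwrite("pics/c7.png",c)
E
```

```text
t 19.0 pos [ 0.5002 -0.0191  0.2642] yaw -3.36 tilt [-0.0019  0.     -1.    ] q6 1.44 f [ 0.4  0.1 -1.8] open 0.0177
shift cm [-0.03 -0.1   6.  ] turn -0.01
tip,eye px [[266.78082423 186.24849691]
 [267.45691622 168.01111133]] crop 235 153 [[404. 422.]
 [412. 194.]]
```

View pics/c7.png

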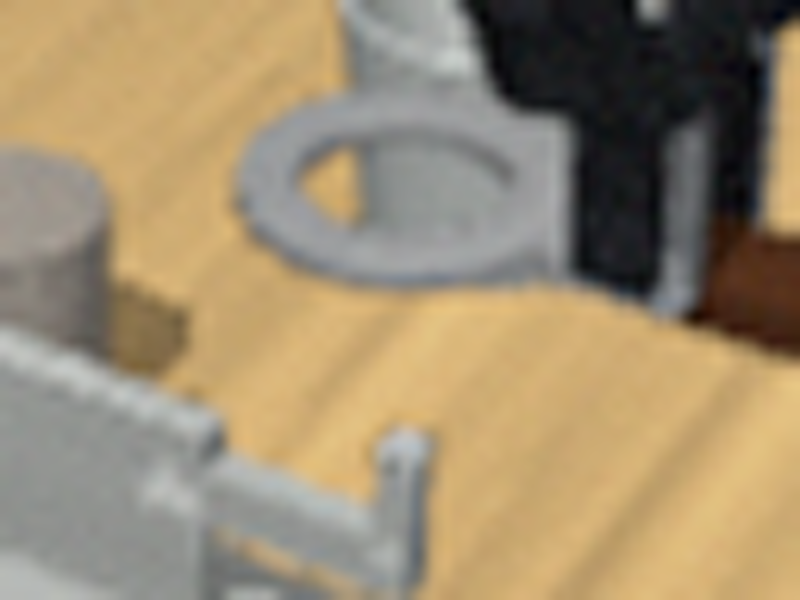

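The ring at crop (408,185) hangs directly above the hook tip at crop (405,438), in line within the hole's clearance. Lowering over the tip.

Request:
servo_tool(increments=[[[1,0,-0.1,1.0,0],[1,0,-0.1,2.5,0],[1,0,-0.1,4.0,0],[1,0,-0.1,4.5,0],[1,0,-0.1,4.5,0]]])

```text
t: 19.6
tool_pos: [0.4995, -0.0171, 0.2181]
tool_rot: [-3.14, 0.092, 0.006]
contact_force: [0.9, 0.2, -1.7]
opening: 0.0176
grip_force: 59.3
```

Request:
servo_tool(increments=[[[1,0,0,0.6,0],[1,0,0,1.2,0],[1,0,0,1.6,0],[1,0,0,1.6,0],[1,0,0,1.6,0]]])

```text
t: 20.1
tool_pos: [0.5006, -0.0173, 0.2044]
tool_rot: [3.14, -0.092, 0.0]
contact_force: [0.6, 0.9, -1.5]
opening: 0.0179
grip_force: 59.3
```

```bash
python3 - <<'E'
from h import *
go(.4999,-.0181,.2022,-3.35)
from station import ctrl
d={n:ctrl.get_image(n) for n in("side","top")};pickle.dump(d,open("d5.pkl","wb"))
c=cv2.resize(d["side"]["img"][158:206,235:299,::-1],None,fx=12.5,fy=12.5,interpolation=cv2.INTER_CUBIC);cv2.imwrite("pics/c8.png",c)
# tip-through-ring check: grey bright profile along rows round the tip column
g=cv2.cvtColor(d["side"]["img"],cv2.COLOR_RGB2GRAY).astype(int)
rb=d["side"]["img"][...,0].astype(int)-d["side"]["img"][...,2]
for r in range(178,204): print(r,"".join("#" if abs(v)<20 and k>100 else ("k" if k<60 else ".") for v,k in zip(rb[r,240:300],g[r,240:300])))
E
```

```text
t 20.1 pos [ 0.5006 -0.0173  0.2044] yaw -3.35 tilt [ 1.e-04 -0.e+00 -1.e+00] q6 1.45 f [ 0.6  0.9 -1.5] open 0.0179
shift cm [-0.06  0.08  0.22] turn 0.0
178 ##............................kkkkkkkkkkkkk...kkkkkkkkkk....
179 ##............................kkkkkkkkkkkkk..kkkkkkkkkkk....
180 #..............................kkkkkkkkkkkk.kkkkkkkkk.......
181 ###............................kkkkkkkkkkkkkkkkkkkkkk.#.....
182 ####............................kkkkkkkkkkkkkkkkkkkkk.#.....
183 ######..........................kkkkkkkkkkkkkkkkkkkkkk......
184 ########............############kkkkkkkkkkkkkkkkkkkkkk......
185 ###########.......##############.kkkkkkkkkkkkkkkkkkkkk......
186 ############....#################kkkkkkkkkkkkkkkkkkkk.......
187 #############..#######....#########.kkkkkkkkkkkkkkkkk.......
188 ####################......####..######.kkkkkkkk...kkk.......
189 ###################......####....######kkkkkkk...kkkk.......
190 ##################........###.....#####kkkkkkk.#.kkkk.......
191 ##################........###.....#####kkkkkkk.#.kkkk#......
192 ####################......###.....#####kkkkkkk.#.kkkk#......
193 #######################..####.....#####kkkkkkk.#.kkkk#......
194 #############################....######kkkkkkk.#.kkkk.......
195 ############..#########################kkkkkkk.#.kkkk.......
196 #############...######################.kkkkkkk.#.kkkkkk.....
197 ##############....####################.kkkkkkk.#.kkkk.kkkkk.
198 ################..################...#.kkkkkkk##.kk....k..kk
199 #####################...#####...........kkkkkk##.k..k....kkk
200 #####################.....##...............kk.##.kkk.k...kk.
201 ########################......................#.kkkkk.k.....
202 ##########################......................kkkkkkkkkk..
203 ###########################........................kkkkkkkkk
```

The pixel map shows the tip (col 267, rows 188–194) standing inside the ring's hole (cols 260–274), with its foot visible below the near rim. I lower a touch more and release.

Request:
servo_tool(increments=[[[1,0,0,0.2,0],[1,0,0,0.4,0],[1,0,0,0.4,0]]])

```text
t: 20.5
tool_pos: [0.5003, -0.0172, 0.1999]
tool_rot: [-3.14, 0.092, 0.001]
contact_force: [1.1, -0.4, -1.7]
opening: 0.018
grip_force: 59.3
```

Request:
servo_tool(increments=[[[8.5,0,0,0,0],[8.5,0,0,0,0],[8.5,0,0,0,0],[8.5,0,0,0,0],[8.5,0,0,0,0]]])

```text
t: 21.0
tool_pos: [0.5006, -0.0173, 0.2005]
tool_rot: [3.14, -0.092, 0.001]
contact_force: [-0.6, 0.4, -0.3]
opening: 0.0848
grip_force: 0.0
```

Request:
servo_tool(increments=[[[8.5,0,0,0,0],[8.5,0,0,-1,0],[8.5,0,0,-4,0],[8.5,0,0,-8,0],[8.5,-3,0,-12,0]]])

```text
t: 21.5
tool_pos: [0.4713, -0.0157, 0.3218]
tool_rot: [-3.14, 0.092, 0.001]
contact_force: [0.5, 0.4, 0.9]
opening: 0.0851
grip_force: 0.0
```

Request:
servo_tool(increments=[[[8.5,-3,0,-2,0],[8.5,-5,0,-2,0],[8.5,-5,0,-2,0],[8.5,-5,0,-2,0],[8.5,-5,0,-2,0]]])

```text
t: 22.0
tool_pos: [0.421, -0.0127, 0.3397]
tool_rot: [-3.14, 0.092, 0.002]
contact_force: [0.3, 0.4, 0.1]
opening: 0.0849
grip_force: 0.0
```

Request:
servo_tool(increments=[[[8.5,0,0,0,0],[8.5,0,0,0,0],[8.5,0,0,0,0],[8.5,0,0,0,0],[8.5,0,0,0,0]]])

```text
t: 22.5
tool_pos: [0.4207, -0.0126, 0.3402]
tool_rot: [-3.14, 0.092, 0.0]
contact_force: [0.1, 0.4, 0.6]
opening: 0.0847
grip_force: 0.0
```

```bash
python3 - <<'E'
from station import ctrl
import cv2
i=ctrl.get_image("side")["img"];print(ctrl.get_obs()["t"])
cv2.imwrite("pics/c9.png",cv2.resize(i[130:274,180:372,::-1],(800,600),interpolation=cv2.INTER_CUBIC))
E
```

```text
22.55
```

View pics/c9.png

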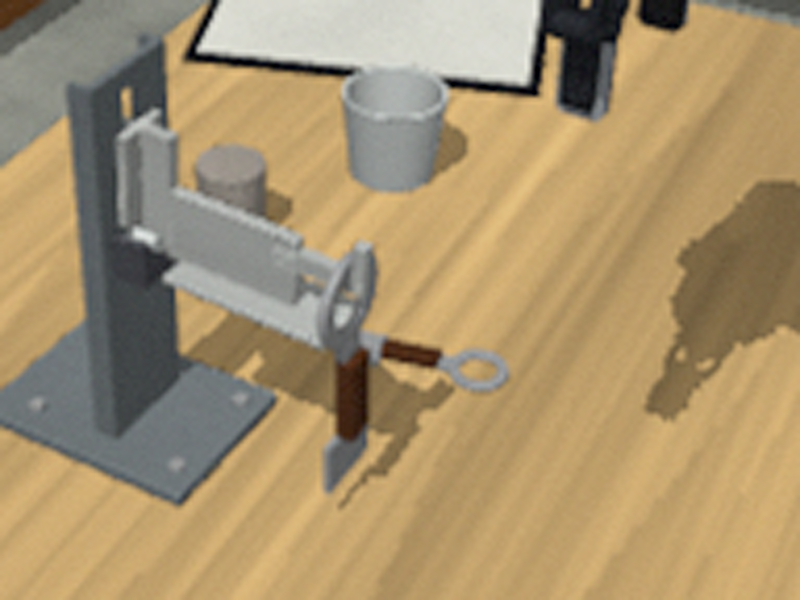

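The scraper hangs blade down on the hook (ring at (347,300), blade at (345,465)) and the bracket is locked. I let it settle, then check that it is still.

Request:
servo_tool(increments=[[[8.5,0,0,0,0],[8.5,0,0,0,0],[8.5,0,0,0,0],[8.5,0,0,0,0],[8.5,0,0,0,0]]])

```text
t: 23.05
tool_pos: [0.4207, -0.0126, 0.3403]
tool_rot: [-3.14, 0.092, -0.0]
contact_force: [0.5, -0.9, -0.2]
opening: 0.0849
grip_force: 0.0
```

Request:
servo_tool(increments=[[[8.5,0,0,0,0],[8.5,0,0,0,0],[8.5,0,0,0,0],[8.5,0,0,0,0],[8.5,0,0,0,0]]])

```text
t: 23.55
tool_pos: [0.4207, -0.0126, 0.3403]
tool_rot: [-3.14, 0.092, -0.0]
contact_force: [0.1, 0.3, -0.7]
opening: 0.085
grip_force: 0.0
```

Request:
servo_tool(increments=[[[8.5,0,0,0,0],[8.5,0,0,0,0],[8.5,0,0,0,0],[8.5,0,0,0,0],[8.5,0,0,0,0]]])

```text
t: 24.05
tool_pos: [0.4207, -0.0126, 0.3403]
tool_rot: [3.14, -0.092, 0.0]
contact_force: [1.0, 0.5, 1.0]
opening: 0.0852
grip_force: 0.0
```

```bash
python3 - <<'E'
from station import ctrl
import cv2,numpy as np
def f():
    i=ctrl.get_image("side")["img"].astype(int)[195:240,250:275]; m=(i[...,0]-i[...,2]>25)&(i.max(2)<110); y,x=np.nonzero(m); return x.mean().round(2),y.mean().round(2),m.sum()
print([f() for _ in range(6)])
print(ctrl.finish_job())
E
```

```text
[(np.float64(14.77), np.float64(28.47), np.int64(164)), (np.float64(14.75), np.float64(28.47), np.int64(163)), (np.float64(14.83), np.float64(28.55), np.int64(165)), (np.float64(14.82), np.float64(28.66), np.int64(164)), (np.float64(14.77), np.float64(28.62), np.int64(166)), (np.float64(14.8), np.float64(28.63), np.int64(165))]
the job is handed in; nothing more can be done
None
```

The bracket is snapped home on the upright, the large scraper hangs still by its eye on the hook, and the job was handed in at about 24 s; no verdict was returned.

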